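# Set and lock the length stop against a valve body

### The job

On the dark bed on the bench, slide the red stop along until its black pad rests against the facing flange of the blue valve body, then swing the stop's yellow-knobbed clamp lever clockwise (seen from above) fully round to its end, so that the stop is locked there. Do not shove the valve out of its place.

Things in the scene. Friction and masses are not known exactly. Their poses are not given: they have to be found in the camera images.
- fixture: Dark steel bed, 240 x 520 x 30 mm, fixed to the bench. Origin on the bench top, 10 mm to its own -y of the bed's middle; its y axis runs along the bed, from the red stop to the valve; z up. Its top is 30 mm above the bench.
- stop (a joint): Travel of the red stop along the bed, m: 0 at the end away from the valve, grows towards the valve (along the bed's +y), at most 0.23. It slides with a drag of about 4 N when the clamp is loose; once the clamp is tight it holds against some 30 N.
- stop_pad (a point): Centre of the front face of the black rubber pad (disc 76 mm across) of the red stop, 95 mm above the bench; it faces the valve (axes as the bed's). The stop's block is 130 mm wide across the bed, 60 mm long and 86 mm high on the bed (top 116 mm above the bench); its middle is 70 mm behind the pad's face.
- push_post (a point): Point on the axis of the upright black post on the stop's block, at 165 mm above the bench; the post is 24 mm across and reaches from 116 to 184 mm above the bench: push here to slide the stop. 48 mm to the bed's +x of the stop's middle.
- lever_hub (a point): Point on the upright turning axis of the clamp lever, on the stop's block, 140 mm above the bench; the hub is 34 mm across.
- lever_knob (a point): Middle of the upright yellow knob at the end of the clamp lever, 24 mm across, from 134 to 184 mm above the bench, its middle 161 mm above the bench, 75 mm out from the hub's axis. The steel arm is 12 mm thick at about 138 mm above the bench.
- lever (a joint): Angle of the clamp lever, rad: 0 = loose, the lever points straight back along the bed away from the valve; grows clockwise seen from above; it begins to bite at about 1.0 and stops at about 1.6, fully locked, pointing across the bed to the bed's -x side, the robot's side. It stays where it is left; a push of 3 to 8 N on the knob turns it.
- valve_face (a point): Centre of the valve's flange face that looks at the stop, on the valve's axis, 95 mm above the bench; its y axis points along the valve, away from the stop.
- valve: Blue cast valve body with two round flanges, 160 mm long, flanges 115 mm across and 18 mm thick, about 3 kg, lying loose in the bed's V ways. Origin on its axis at mid length, 95 mm above the bench; y along its axis and along the bed.
There are look-alikes about, which are no part of the job. What is shaped like the valve but orange is not meant.

How it is judged (in metres and radians):
On the way, in this order (a step that is already met when the one before it is completed fails the run):
1. with the clamp still loose (lever under 0.9 rad), the stop's pad rests against the valve's flange (gap under 3 mm) (y of stop_pad in the frame of valve_face above -0.003 m and value of joint lever below 0.9 rad), for 0.2 s.
2. the clamp lever is swung round to lock (past 1.4 rad) (value of joint lever above 1.4 rad), for 0.2 s.
At the end, for the whole second after the job is handed in: The pad is within 3 mm of the valve's flange face, the lever is past 1.4 rad (locked), the valve is within 12 mm of where it started, and all is at rest (y of stop_pad in the frame of valve_face above -0.003 m and value of joint lever above 1.4 rad and distance of valve from where it was at the start of the episode below 0.012 m and linear speed of valve below 0.01 m/s and velocity of joint stop between -0.005 and 0.005 m/s); the robot touches nothing.
It fails at once if the valve is shoved more than 12 mm from its place (distance of valve from where it was at the start of the episode above 0.012 m).
It also fails if it takes over 48 s, if anything falls off the work surface, if the arm or the gripper's body presses on something with over 40 N, if the wrist force passes 120 N, or if a joint passes its speed limit or range.

### The arm

A 6-joint arm with a two-finger parallel gripper is mounted at the origin on the work surface. World frame = base frame: x ahead of the robot, y to its left, z up, the work surface at z = 0. Lengths are in mm, angles in rad, forces in N, time in s.
With the tool pointing down it reaches from about 425 to 1125 mm from the base axis. Payload 14.9 kg.
Tool frame: the origin (TCP) lies on the front face of the gripper's body, between the roots of the fingers; the fingertips stand r.finger_overhang ahead of it and the grasp point (between the pads) lies 60 mm ahead of it (r.finger_overhang is the distance from the TCP to the fingertips, in mm); z points along the fingers, y is the line along which they close (so a half turn about z gives the same grasp; the last joint's range is limited). The gripper opens to 91 mm and grips with 3 to 60 N. Pads are 32 mm wide; open, the fingers measure 118 mm over their backs; the gripper's body (76 mm by 178 mm) begins 60 mm behind the grasp point.
Start: joints at [1.077, 0.379, 1.734, -0, 1.028, -0.033], TCP at [311.275, 626.998, 292.232] pointing down, gripper open.
Joint ranges: [-2.77, 2.77], [-0.74, 2.19], [0, 2.66], [-1.06, 4.2], [0.31, 2.87], [-3.08, 3.08]. Speed limits (rad/s): [1.89, 1.89, 2.39, 3.14, 3.14, 3.14].

### API

Orientations are given as a unit quaternion [w, x, y, z].
In Python, from rig import monitor, viewer, workorder, r gives the robot as it stands.
- The arm moves only by the tool send_rows, never from a script. Its argument "steps" is a list of rows, each a list of 6 numbers: the shift along the tool's x, y, z each as a share of 5 cm, from -1 to 1, then the turn, a rotation vector about the tool's x, y, z each as a share of pi rad, from -1 to 1. In form: [[dx, dy, dz, rx, ry, rz], ...]. A call has 1 to 20 rows; each row shifts and turns the commanded pose from where the row before left it, along the tool's axes as they then stand; what a row does not reach is not made up. A row lasts 1/12 s, in which the tool goes at most 41.7 mm and 7.16 degrees, less where a joint would pass 70% of its speed; a pose out of reach is approached as far as the arm can. A call with a number of a shift or a turn outside -1 to 1 is refused whole. A call with a gripper value outside its range is refused whole. "grip" is the opening, from 0 (shut) to 1 (fully open), set as the call begins (left out, the last holds). The fingers move at their own pace and stop on an object; "squeeze" is the grip in N (left out, the last holds). Time passes only in rows, so rows that do not move let the fingers close. It gives the time, the measured TCP pose, the force, the opening and the grip force at its end, in the units of the state.
- monitor.sense(): the state, without advancing time (a new reading comes with each control period).
- viewer.read_camera(name): name is "side" or "top" or "wrist"; returns the picture (384x512x3 uint8, blue, green, red); there is no depth.
- viewer.camera_params(name): a dict with "intrinsics" (3x3 intrinsics, pixels), "k1" (the pictures are not rectified: a ray, as slopes to the right and down, at radius r is drawn at 1 + k1 r^2 times it, then the intrinsics apply), "view" (4x4, takes a point from world to camera coordinates). Camera axes: x right, y down, z forward; pixel columns grow to the right and rows downward; lengths in mm; the calibration is good to about 2 mm. A picture is of the moment at which its call begins: read the wrist's pose just before it. camera_params takes no time and is no camera call; for the wrist camera it gives the pose at the moment of the call.
- workorder.finish_job(): hands the job in; it is judged then, once.
The state is a dict: "time": time; "joints": joint angles; "qvel": joint speeds; "effort": joint torques, N m; "tcp_pos": TCP position; "tool_rot": TCP orientation; "ft_force": force on the tool from outside, world axes, zero at the start; "torque": the same for the moment, N m; "gripper_width": finger opening in mm; "grasp_force": force on a finger pad.
Only numpy, scipy, OpenCV 4.12 (cv2) and the standard library are available. Lean on these libraries where they do the work, as an engineer would, in place of code of your own. Each camera call takes 0.05 s, during which the arm holds its last target. There are 200 camera calls.

## Working session

There is one attempt and no reset: what is moved stays moved. The work goes in short steps, Python scripts to look and compute and a tool call to move; the robot and the scene stay as the last step left them, time stands still between calls to the robot, and variables do not carry over. Pictures are saved under pics/ and viewed, at most 10 in all, crops included, and the job is handed in when it is done.

Besides the shell and the picture viewer there is one more tool, called after "Emit:" as name(argument=value, ...), one argument or row to a line, values as JSON. send_rows: Moves the arm, as the interface text tells. Shift numbers are shares of 5 cm and turn numbers shares of pi rad, none past 1 either way. Its arguments: {"type":"object","properties":{"steps":{"type":"array"},"grip":{"type":"number"},"squeeze":{"type":"number"}},"required":["steps"]}

```bash
mkdir -p pics
cat > h.py <<'E'
import numpy as np, cv2, json
from rig import monitor, viewer, workorder, r
def snap(n,f):
    p=viewer.camera_params(n); im=viewer.read_camera(n); cv2.imwrite(f'pics/{f}.png',im)
    json.dump({k:np.array(v).tolist() for k,v in p.items()},open(f'pics/{f}.json','w')); return im
def ray(f,uv):
    p=json.load(open(f'pics/{f}.json'));K=np.array(p['intrinsics']);V=np.array(p['view']);k=p['k1']
    d=np.linalg.solve(K,[uv[0],uv[1],1])[:2];s=d.copy()
    for _ in range(20): s=d/(1+k*(s@s))
    R=V[:3,:3];return -R.T@V[:3,3], R.T@np.r_[s,1]
def atz(f,uv,z):
    o,d=ray(f,uv); return o+d*(z-o[2])/d[2]
def tri(*obs):
    A=0;b=0
    for f,uv in obs:
        o,d=ray(f,uv);d=d/np.linalg.norm(d);P=np.eye(3)-np.outer(d,d);A=A+P;b=b+P@o
    return np.linalg.solve(A,b)
def proj(f,X):
    p=json.load(open(f'pics/{f}.json'));K=np.array(p['intrinsics']);V=np.array(p['view'])
    c=V[:3,:3]@X+V[:3,3];s=c[:2]/c[2];s=s*(1+p['k1']*(s@s));return (K@np.r_[s,1])[:2]
E
python3 - <<'E'
from h import *
a=snap('top','top0');b=snap('side','side0')
cv2.imwrite('pics/two.png',cv2.resize(np.vstack([a,b]),None,fx=.78,fy=.78))
print(monitor.sense(), r.finger_overhang)
E
```

```text
{'time': 0.1, 'joints': array([ 1.07671433e+00,  3.79352931e-01,  1.73471110e+00, -1.19523146e-05,
        1.02850848e+00, -3.33091322e-02]), 'qvel': array([-0.0006485 , -0.00183153, -0.00010564, -0.00017617,  0.00164183,
       -0.00059632]), 'effort': array([-1.62001474e-03, -7.65045047e+01, -4.35290909e+01,  6.51517790e-02,
        3.97984637e-02,  4.73177056e-05]), 'tcp_pos': array([311.13049038, 626.74798001, 291.66162867]), 'tool_rot': array([-1.22760264e-04,  2.28350732e-01,  9.73578812e-01, -4.74329668e-04]), 'ft_force': array([ 0.7214759 ,  0.38289053, -0.25750122]), 'torque': array([-0.03505887,  0.00086603,  0.0157228 ]), 'grasp_force': 0.0, 'gripper_width': 91.26176368776694} 78.3
```

View pics/top0.png

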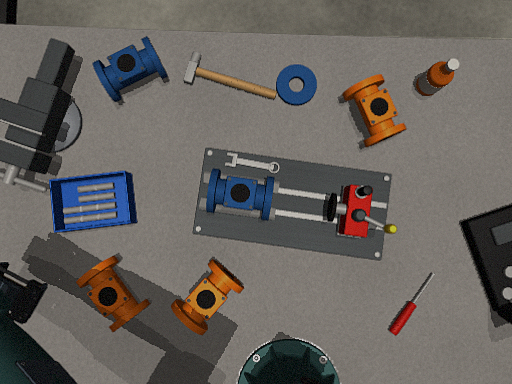

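View pics/side0.png

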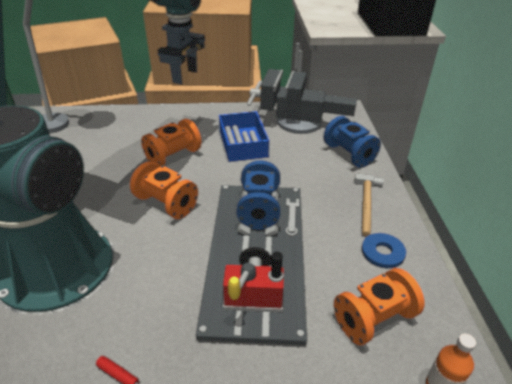

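The top view shows one blue valve on the bed at (240,193), with the red stop at (355,210), the black post at (366,190) and the yellow knob at (391,229). The look-alikes are a blue valve off the bed at (128,67) and orange ones at (376,108), (112,293) and (208,297). The one meant is the blue valve lying in the bed's ways and facing the stop. I'll confirm that in an enlarged crop.

Run:
```python
from h import *
a=cv2.imread('pics/top0.png')[140:265,190:400]; cv2.imwrite('pics/ct.png',cv2.resize(a,None,fx=3.8,fy=3.8,interpolation=2))
a=cv2.imread('pics/side0.png')[150:350,190:320]; cv2.imwrite('pics/cs.png',cv2.resize(a,None,fx=3,fy=3,interpolation=2))
```

```text
(no output)
```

View pics/ct.png

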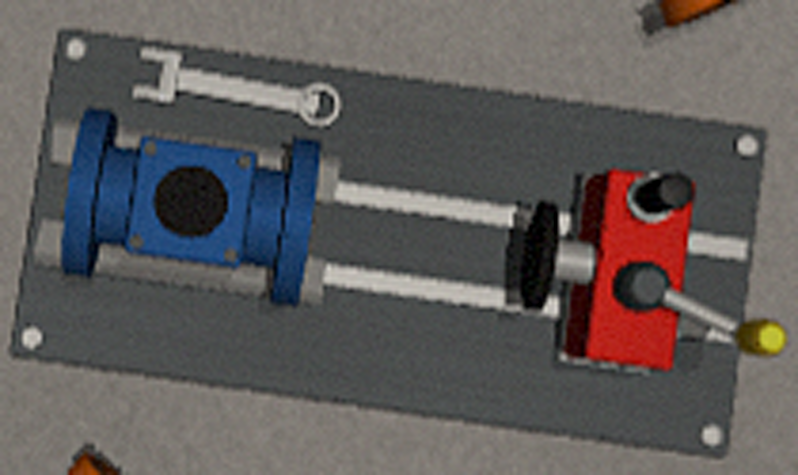

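View pics/cs.png

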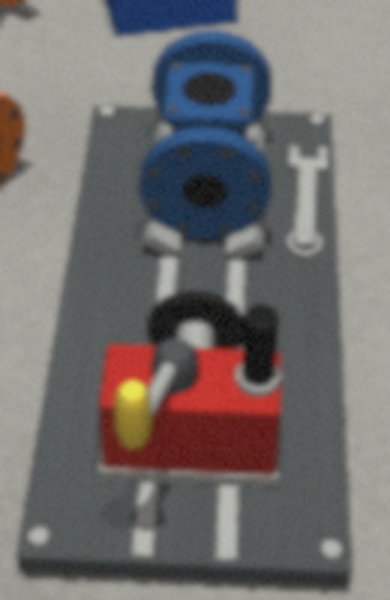

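The crop confirms it: the blue valve in the bed's V ways faces the black pad at crop (540,255). The post top is at (676,189) and the knob at (769,335). In the side crop, the post is at (262,315), the knob at (132,387) and the flange centre at (205,188).

Run:
```python
from h import *
np.set_printoptions(precision=1,suppress=True)
T=lambda u,v:('top0',(u/3.8+190,v/3.8+140)); S=lambda u,v:('side0',(u/3+190,v/3+150))
for n,t,s in [('b++',(75,48),(318,119)),('b+-',(746,145),(331,549)),('b--',(712,435),(38,535)),('b-+',(31,338),(107,110)),
 ('post',(676,189),(262,315)),('knob',(769,335),(132,387)),('hub',(642,286),(178,357))]:
    print(n,tri(T(*t),S(*s)), atz(*T(*t),30 if n[0]=='b' else {'post':184,'knob':184,'hub':150}[n]), atz(*S(*s),30 if n[0]=='b' else {'post':184,'knob':184,'hub':150}[n]))
B=[atz(*T(*t),30) for t in [(75,48),(746,145),(712,435),(31,338)]]
ex=(B[0]+B[1]-B[2]-B[3]);yax=B[0]+B[3]-B[1]-B[2];print('bed yaw of y', np.degrees(np.arctan2(yax[1],yax[0])),np.degrees(np.arctan2(ex[1],ex[0])),np.mean(B,0))
print('face side z95',atz(*S(205,188),95))
print('face top, silhouette mid right edge at z~95+',atz(*T(318,150),150),atz(*T(297,303),95),atz(*T(320,225),95+40))
print('pad', atz(*T(525,255),95), atz(*T(540,203),133))
```

```text
b++ [644.4 232.7  32.1] [644.  232.9  30. ] [645.5 235.3  30. ]
b+- [ 586.9 -254.1   32.5] [ 586.9 -254.9   30. ] [ 587.6 -252.5   30. ]
b-- [ 378.1 -230.6   34.6] [ 377.5 -232.    30. ] [ 378.1 -227.5   30. ]
b-+ [434.7 257.   33.1] [433.7 257.4  30. ] [435.5 261.   30. ]
post [ 540.3 -164.7  183.3] [ 540.1 -164.5  184. ] [ 540.5 -165.4  184. ]
knob [ 449.2 -223.7  184.3] [ 449.6 -223.8  184. ] [ 448.9 -223.5  184. ]
hub [ 481.3 -155.9  133.3] [ 479.2 -151.8  150. ] [ 482.1 -170.3  150. ]
bed yaw of y 83.37949746000544 -6.444295902369441 [510.5   0.9  30. ]
face side z95 [519.1  66.6  95. ]
face top, silhouette mid right edge at z~95+ [562.2  60.8 150. ] [462.9  70.   95. ] [514.1  57.6 135. ]
pad [499.8 -84.9  95. ] [532.8 -87.8 133. ]
```

Measured so far: the bed's +y axis is (0.115, 0.993), the post is at (540,-165) and the gap is about 157 mm. The lever is now at about 0.3 rad. I'll shut the fingers, turn the tool so its y lies along the bed, and travel to behind the post.

Emit:
send_rows(
  steps=[
    [0,0,0,0,0,-0.0367],
    [0,0,0,0,0,-0.0367],
    [0,0,0,0,0,-0.0367],
    [-0.25,-0.63,0,0,0,0],
    [-0.25,-0.63,0,0,0,0],
    [-0.25,-0.63,0,0,0,0],
    [-0.25,-0.63,0,0,0,0],
    [-0.25,-0.63,0,0,0,0],
    [-0.25,-0.63,0,0,0,0],
    [-0.25,-0.63,0,0,0,0],
    [-0.25,-0.63,0,0,0,0],
    [-0.25,-0.63,0,0,0,0],
    [-0.25,-0.63,0,0,0,0],
    [-0.25,-0.63,0,0,0,0],
    [-0.25,-0.63,0,0,0,0],
    [-0.25,-0.63,0,0,0,0],
    [-0.25,-0.63,0,0,0,0],
    [-0.25,-0.63,0,0,0,0],
    [-0.25,-0.63,0,0,0,0],
    [0,0,0,0,0,0],
  ],
  grip=0,
)

```text
time: 1.77
tcp_pos: [452.9, 99.6, 292.2]
tool_rot: [0.0, 0.059, 0.998, -0.0]
ft_force: [-0.2, 0.6, -0.1]
gripper_width: 0.7
grasp_force: 0.0
```

```bash
cat >> h.py <<'E'
from scipy.spatial.transform import Rotation as Ro
def to(target):
    s=monitor.sense();q=s['tool_rot'];R=Ro.from_quat([q[1],q[2],q[3],q[0]]).as_matrix()
    print('t',round(s['time'],2),'tcp',s['tcp_pos'].round(1),'F',s['ft_force'].round(1),'w',round(s['gripper_width'],1),'yawy',np.degrees(np.arctan2(R[1,1],R[0,1])).round(2),'shares',(R.T@(np.array(target)-s['tcp_pos'])/50).round(3))
E
python3 -c "
from h import *
to([535,-209.4,292])"
```

```text
t 1.77 tcp [452.9  99.6 292.2] F [-0.2  0.6 -0.1] w 0.7 yawy 83.24 shares [-2.357 -5.943  0.009]
```

Emit:
send_rows(
  steps=[
    [-0.262,-0.66,0,0,0,0],
    [-0.262,-0.66,0,0,0,0],
    [-0.262,-0.66,0,0,0,0],
    [-0.262,-0.66,0,0,0,0],
    [-0.262,-0.66,0,0,0,0],
    [-0.262,-0.66,0,0,0,0],
    [-0.262,-0.66,0,0,0,0],
    [-0.262,-0.66,0,0,0,0],
    [-0.262,-0.66,0,0,0,0],
    [0,0,0,0,0,0],
    [0,0,0.3,0,0,0],
    [0,0,0.3,0,0,0],
    [0,0,0.3,0,0,0],
    [0,0,0.3,0,0,0],
    [0,0,0.3,0,0,0],
    [0,0,0,0,0,0],
  ],
)

```text
time: 3.1
tcp_pos: [534.0, -204.1, 214.5]
tool_rot: [-0.002, 0.057, 0.998, 0.001]
ft_force: [-0.6, 0.2, -1.1]
gripper_width: 0.3
grasp_force: 0.0
```

Run:
```python
from h import *
to([535,-209.4,215]); a=snap('side','side1'); b=snap('top','top1')
a=cv2.resize(a[130:350,180:330],None,fx=2.5,fy=2.5); b=cv2.resize(b[150:370,300:450],None,fx=2.5,fy=2.5)
cv2.imwrite('pics/v1.png',np.hstack([a,b]))
```

```text
t 3.1 tcp [ 534.  -204.1  214.5] F [-0.6  0.2 -1.1] w 0.3 yawy 83.43 shares [-0.032 -0.104 -0.011]
```

View pics/v1.png

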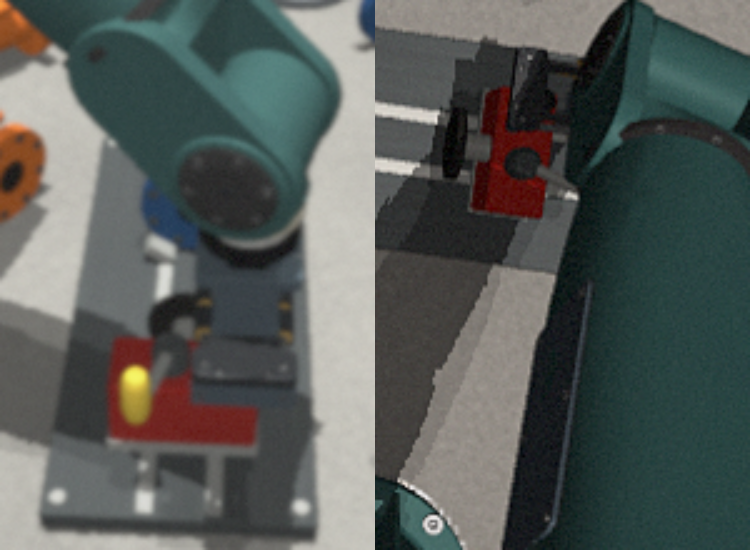

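The side view shows the fingers standing behind the post, clear of the knob at (135,395). Next I'll push along the bed.

Emit:
send_rows(
  steps=[
    [0,0.18,0,0,0,0],
    [0,0.18,0,0,0,0],
    [0,0.12,0,0,0,0],
    [0,0.12,0,0,0,0],
    [0,0.12,0,0,0,0],
    [0,0.12,0,0,0,0],
    [0,0.12,0,0,0,0],
    [0,0.12,0,0,0,0],
    [0,0.12,0,0,0,0],
    [0,0.12,0,0,0,0],
  ],
)

```text
time: 4.03
tcp_pos: [543.0, -139.1, 217.3]
tool_rot: [0.0, 0.057, 0.998, -0.0]
ft_force: [1.4, -5.7, 3.5]
gripper_width: 1.0
grasp_force: 2.4
```

Emit:
send_rows(
  steps=[
    [0,0.12,0,0,0,0],
    [0,0.12,0,0,0,0],
    [0,0.12,0,0,0,0],
    [0,0.12,0,0,0,0],
    [0,0.12,0,0,0,0],
    [0,0.12,0,0,0,0],
    [0,0.12,0,0,0,0],
    [0,0.12,0,0,0,0],
    [0,0.12,0,0,0,0],
    [0,0.12,0,0,0,0],
    [0,0.12,0,0,0,0],
    [0,0.12,0,0,0,0],
    [0,0.12,0,0,0,0],
    [0,0.08,0,0,0,0],
    [0,0.04,0,0,0,0],
  ],
)

```text
time: 5.28
tcp_pos: [552.4, -55.5, 217.1]
tool_rot: [-0.0, 0.057, 0.998, 0.0]
ft_force: [2.2, -4.1, 3.7]
gripper_width: 0.4
grasp_force: 2.2
```

Run:
```python
from h import *
to([535,-209.4,215]); a=snap('side','side2'); b=snap('top','top2')
a=cv2.resize(a[130:350,180:330],None,fx=2.5,fy=2.5); b=cv2.resize(b[130:350,220:370],None,fx=2.5,fy=2.5)
cv2.imwrite('pics/v2.png',np.hstack([a,b]))
```

```text
t 5.28 tcp [552.4 -55.5 217.1] F [ 2.2 -4.1  3.7] w 0.4 yawy 83.44 shares [-0.007 -3.097  0.042]
```

View pics/v2.png

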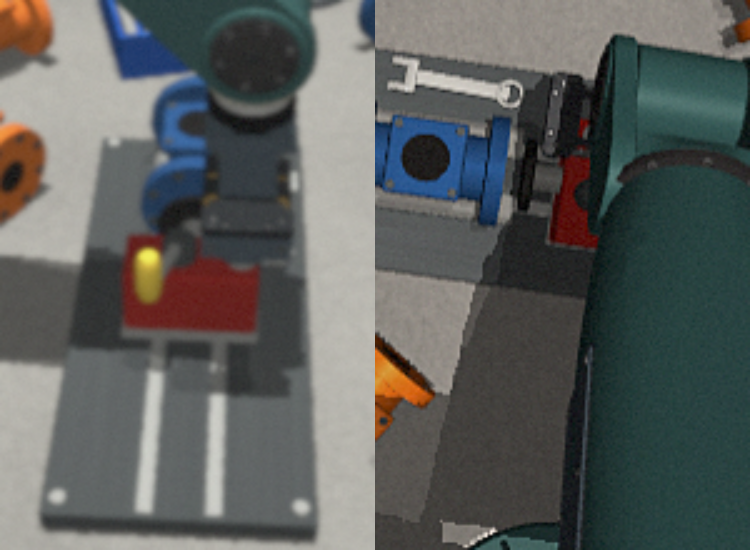

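The pad at (517,175) is still about 20 mm short of the flange at (503,170). I'll creep in and watch the force.

Emit:
send_rows(
  steps=[
    [0,0.05,0,0,0,0],
    [0,0.05,0,0,0,0],
    [0,0.05,0,0,0,0],
    [0,0.05,0,0,0,0],
    [0,0.05,0,0,0,0],
    [0,0.03,0,0,0,0],
  ],
)

```text
time: 5.88
tcp_pos: [553.7, -41.9, 217.0]
tool_rot: [-0.0, 0.057, 0.998, 0.0]
ft_force: [-1.4, -3.5, -2.0]
gripper_width: 0.5
grasp_force: 2.0
```

Emit:
send_rows(
  steps=[
    [0,0.02,0,0,0,0],
    [0,0.02,0,0,0,0],
    [0,0.02,0,0,0,0],
  ],
)

```text
time: 6.13
tcp_pos: [554.2, -39.2, 217.0]
tool_rot: [-0.0, 0.057, 0.998, -0.0]
ft_force: [-2.8, -3.9, -2.1]
gripper_width: 0.3
grasp_force: 2.0
```

Emit:
send_rows(
  steps=[
    [0,0.02,0,0,0,0],
    [0,0.02,0,0,0,0],
  ],
)

```text
time: 6.3
tcp_pos: [554.5, -37.2, 217.1]
tool_rot: [-0.0, 0.057, 0.998, 0.0]
ft_force: [-2.9, -4.0, -1.9]
gripper_width: 0.6
grasp_force: 2.0
```

Emit:
send_rows(
  steps=[
    [0,0.02,0,0,0,0],
    [0,0.02,0,0,0,0],
  ],
)

```text
time: 6.47
tcp_pos: [554.8, -35.2, 217.2]
tool_rot: [-0.0, 0.057, 0.998, -0.0]
ft_force: [-3.2, -3.5, -2.1]
gripper_width: 0.5
grasp_force: 1.9
```

Emit:
send_rows(
  steps=[
    [0,0.02,0,0,0,0],
    [0,0.02,0,0,0,0],
  ],
)

```text
time: 6.63
tcp_pos: [554.9, -34.1, 217.2]
tool_rot: [-0.0, 0.057, 0.998, -0.001]
ft_force: [-6.0, -25.9, -1.8]
gripper_width: 0.3
grasp_force: 13.3
```

Emit:
send_rows(
  steps=[
    [0,0.02,0,0,0,0],
    [0,0,0,0,0,0],
  ],
)

```text
time: 6.8
tcp_pos: [554.9, -34.0, 217.2]
tool_rot: [-0.0, 0.057, 0.998, -0.002]
ft_force: [-6.5, -28.3, -0.5]
gripper_width: 0.4
grasp_force: 14.2
```

There's a clear contact force of about 28 N and the valve is holding. I'll hold briefly, back off and rise, then look.

Emit:
send_rows(
  steps=[
    [0,0,0,0,0,0],
    [0,0,0,0,0,0],
    [0,-0.04,0,0,0,0],
    [0,-0.1,0,0,0,0],
    [0,-0.2,0,0,0,0],
    [0,-0.2,0,0,0,0],
    [0,0,-0.5,0,0,0],
    [0,0,-0.5,0,0,0],
    [0,-0.5,-0.5,0,0,0],
    [0,-0.7,0,0,0,0],
    [0,-0.7,0,0,0,0],
    [0,-0.7,0,0,0,0],
    [0,-0.7,0,0,0,0],
    [0,-0.7,0,0,0,0],
    [0,0,0,0,0,0],
  ],
)

```text
time: 8.05
tcp_pos: [528.5, -263.0, 292.7]
tool_rot: [0.001, 0.059, 0.998, -0.001]
ft_force: [-0.6, -0.1, -0.8]
gripper_width: 0.2
grasp_force: 0.0
```

Run:
```python
from h import *
to([535,-209.4,215]); a=snap('side','side3'); b=snap('top','top3')
a=cv2.resize(a[150:300,210:310],None,fx=4,fy=4,interpolation=2); b=cv2.resize(b[145:295,230:330],None,fx=4,fy=4,interpolation=2)
cv2.imwrite('pics/v3.png',np.hstack([a,b]))
```

```text
t 8.05 tcp [ 528.5 -263.   292.7] F [-0.6 -0.1 -0.8] w 0.2 yawy 83.24 shares [0.    1.082 1.553]
```

View pics/v3.png

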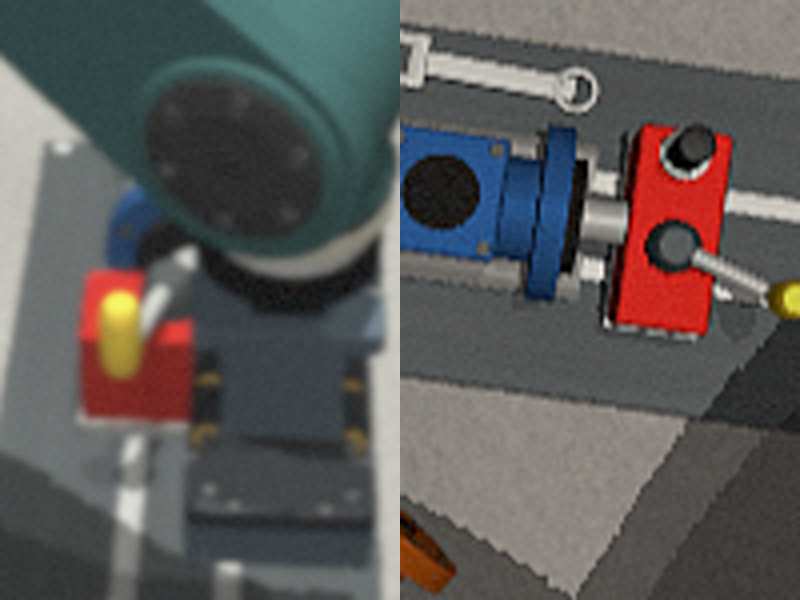

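The top view shows the pad at (578,230) touching the flange. The knob is now at (790,297) and the hub at (675,245). In the side view the knob top is at (120,300).

Run:
```python
from h import *
np.set_printoptions(precision=1,suppress=True)
k=tri(('top3',(327.5,219.25)),('side3',(240,225)));print('knob',k,atz('top3',(327.5,219.25),184))
p=atz('top3',(300/4+230-.5,142/4+145),184);print('post',p, atz('top3',(273/4+230,245/4+145),152))
u=np.array([.1155,.9933]);ex=np.array([.9933,-.1155])
for tr in [158]:
  hub0=np.array([540.2,-164.7])-60*ex+tr*u   # lateral guess
  d=k[:2]-hub0; print(hub0,d,np.linalg.norm(d),np.array([d@ex,d@u]))
```

```text
knob [466.8 -68.8 182.1] [466.6 -68.5 184. ]
post [558.2 -11.7 184. ] [497.3  -1.3 152. ]
[498.9  -0.8] [-32.1 -68. ] 75.19057516322997 [-24.  -71.3]
```

The geometry is now known: the hub is at about (498.5,-1) and the knob at (466.7,-68.7). I'll turn the tool for the swing and compute the approach and arc.

Emit:
send_rows(
  steps=[
    [0,0,0,0,0,-0.0393],
    [0,0,0,0,0,-0.0393],
    [0,0,0,0,0,-0.0393],
    [0,0,0,0,0,-0.0393],
    [0,0,0,0,0,-0.0393],
    [0,0,0,0,0,-0.0393],
    [0,0,0,0,0,-0.0393],
    [0,0,0,0,0,-0.0393],
    [0,0,0,0,0,0],
  ],
)

```text
time: 8.9
tcp_pos: [529.3, -257.0, 292.3]
tool_rot: [0.0, -0.426, 0.905, 0.0]
ft_force: [-0.8, 0.5, -0.7]
gripper_width: 0.5
grasp_force: 0.0
```

Run:
```python
from h import *
to([496.6,-93.8,228]); print(monitor.sense()['joints'].round(2))
```

```text
t 8.9 tcp [ 529.3 -257.   292.3] F [-0.8  0.5 -0.7] w 0.5 yawy 140.42 shares [-2.098  2.583  1.286]
[-0.49  0.21  1.96  0.    0.97 -2.94]
```

Emit:
send_rows(
  steps=[
    [-0.42,0.517,0,0,0,0],
    [-0.42,0.517,0,0,0,0],
    [-0.42,0.517,0,0,0,0],
    [-0.42,0.517,0,0,0,0],
    [-0.42,0.517,0,0,0,0],
    [0,0,0,0,0,0],
    [0,0,0.32,0,0,0],
    [0,0,0.32,0,0,0],
    [0,0,0.32,0,0,0],
    [0,0,0.32,0,0,0],
    [0,0,0,0,0,0],
  ],
)

```text
time: 9.82
tcp_pos: [496.4, -93.8, 225.8]
tool_rot: [-0.001, -0.421, 0.907, 0.001]
ft_force: [-0.9, 0.9, -0.3]
gripper_width: 0.5
grasp_force: 0.0
```

Run:
```python
from h import *
to([496.6,-93.8,228])
s=monitor.sense()
hub=np.array([498.5,-1]);a0=np.radians(83.4);u=np.array([np.cos(a0),np.sin(a0)]);ex=np.array([u[1],-u[0]])
C=s['tcp_pos'][:2];yaw=140.4;rows=[]
th=np.r_[.3,np.linspace(.3,1.62,20)[1:]];N=len(th)
yw=np.interp(th,[.3,1.6],[140.4,92])
for i,(t,y) in enumerate(zip(th,yw)):
    n=np.array([np.cos(np.radians(y)),np.sin(np.radians(y))])
    T=hub+75*(-np.cos(t)*u-np.sin(t)*ex)-24*n
    d=T-C;ty=np.array([np.cos(np.radians(yaw)),np.sin(np.radians(yaw))]);tx=np.array([-ty[1],ty[0]])
    rows.append([round(d@tx/50,3),round(d@ty/50,3),0,0,0,round((yaw-y)/180,4)]);C=T;yaw=y
    print(round(t,2),rows[-1],T.round(1))
```

```text
t 9.82 tcp [496.4 -93.8 225.8] F [-0.9  0.9 -0.3] w 0.5 yawy 139.82 shares [-0.003 -0.003 -0.043]
0.3 [np.float64(-0.014), np.float64(0.262), 0, 0, 0, np.float64(0.0)] [486.7 -84.9]
0.37 [np.float64(0.047), np.float64(0.102), 0, 0, 0, np.float64(0.0144)] [481.3 -83.5]
0.44 [np.float64(0.044), np.float64(0.102), 0, 0, 0, np.float64(0.0144)] [476.1 -81.7]
0.51 [np.float64(0.042), np.float64(0.103), 0, 0, 0, np.float64(0.0144)] [471.  -79.5]
0.58 [np.float64(0.039), np.float64(0.103), 0, 0, 0, np.float64(0.0144)] [466.  -77.1]
0.65 [np.float64(0.037), np.float64(0.104), 0, 0, 0, np.float64(0.0144)] [461.3 -74.3]
0.72 [np.float64(0.034), np.float64(0.104), 0, 0, 0, np.float64(0.0144)] [456.8 -71.2]
0.79 [np.float64(0.032), np.float64(0.104), 0, 0, 0, np.float64(0.0144)] [452.5 -67.8]
0.86 [np.float64(0.029), np.float64(0.104), 0, 0, 0, np.float64(0.0144)] [448.5 -64.2]
0.93 [np.float64(0.027), np.float64(0.105), 0, 0, 0, np.float64(0.0144)] [444.7 -60.3]
0.99 [np.float64(0.024), np.float64(0.105), 0, 0, 0, np.float64(0.0144)] [441.3 -56.2]
1.06 [np.float64(0.021), np.float64(0.105), 0, 0, 0, np.float64(0.0144)] [438.1 -51.9]
1.13 [np.float64(0.019), np.float64(0.105), 0, 0, 0, np.float64(0.0144)] [435.3 -47.4]
1.2 [np.float64(0.016), np.float64(0.105), 0, 0, 0, np.float64(0.0144)] [432.8 -42.7]
1.27 [np.float64(0.014), np.float64(0.104), 0, 0, 0, np.float64(0.0144)] [430.6 -37.9]
1.34 [np.float64(0.011), np.float64(0.104), 0, 0, 0, np.float64(0.0144)] [428.8 -33. ]
1.41 [np.float64(0.009), np.float64(0.104), 0, 0, 0, np.float64(0.0144)] [427.3 -28. ]
1.48 [np.float64(0.006), np.float64(0.104), 0, 0, 0, np.float64(0.0144)] [426.2 -22.9]
1.55 [np.float64(0.004), np.float64(0.103), 0, 0, 0, np.float64(0.0144)] [425.4 -17.8]
1.62 [np.float64(-0.005), np.float64(0.102), 0, 0, 0, np.float64(0.0102)] [425.3 -12.7]
```

The end of the arc is near the arm's inner reach, so I'll let the contact shift about 7 mm inward over the second half. First half now.

Emit:
send_rows(
  steps=[
    [0,0.15,0,0,0,0],
    [0,0.11,0,0,0,0],
    [0.047,0.102,0,0,0,0.0144],
    [0.044,0.102,0,0,0,0.0144],
    [0.042,0.103,0,0,0,0.0144],
    [0.039,0.103,0,0,0,0.0144],
    [0.037,0.104,0,0,0,0.0144],
    [0.034,0.104,0,0,0,0.0144],
  ],
)

```text
time: 10.48
tcp_pos: [457.7, -72.1, 229.6]
tool_rot: [0.001, -0.295, 0.956, -0.001]
ft_force: [0.4, -5.7, 0.5]
gripper_width: 0.4
grasp_force: 2.3
```

Run:
```python
from h import *
to([456.8,-71.2,226]); a=snap('side','side4'); b=snap('top','top4')
a=cv2.resize(a[150:300,190:310],None,fx=3.3,fy=3.3,interpolation=2); b=cv2.resize(b[145:295,230:350],None,fx=3.3,fy=3.3,interpolation=2)
cv2.imwrite('pics/v4.png',np.hstack([a,b]))
```

```text
t 10.48 tcp [457.7 -72.1 229.6] F [ 0.4 -5.7  0.5] w 0.4 yawy 124.29 shares [0.006 0.025 0.072]
```

View pics/v4.png

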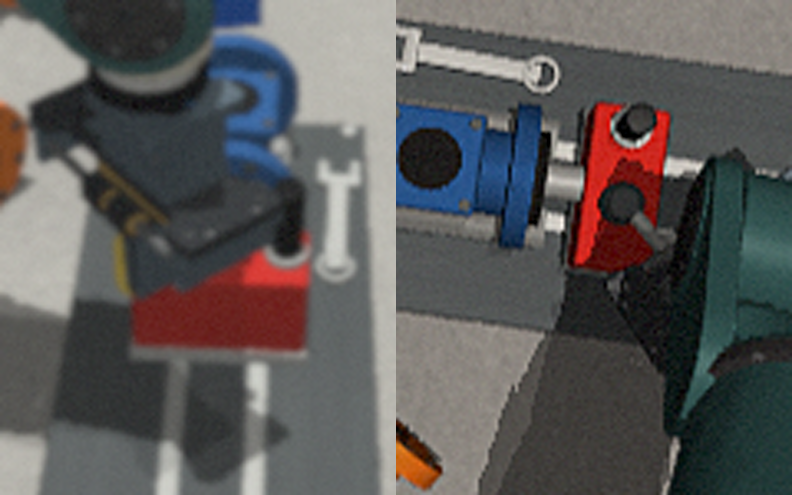

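The lever is turning, with the yellow knob just ahead of the fingers at side-crop (122,262). The pad is still on the flange, so I'll continue.

Emit:
send_rows(
  steps=[
    [0.032,0.104,0,0,0,0.0144],
    [0.029,0.104,0,0,0,0.0144],
    [0,0.105,0,0,0,0.0144],
    [0,0.105,0,0,0,0.0144],
    [0,0.105,0,0,0,0.0144],
    [0,0.105,0,0,0,0.0144],
    [0,0.105,0,0,0,0.0144],
  ],
)

```text
time: 11.17
tcp_pos: [438.8, -41.0, 229.0]
tool_rot: [0.0, -0.141, 0.99, -0.0]
ft_force: [-1.3, -5.0, 1.1]
gripper_width: 0.4
grasp_force: 2.1
```

Emit:
send_rows(
  steps=[
    [0,0.1,0,0,0,0.0144],
    [0,0.1,0,0,0,0.0144],
  ],
)

```text
time: 11.33
tcp_pos: [436.1, -31.3, 228.9]
tool_rot: [0.0, -0.096, 0.995, -0.0]
ft_force: [-2.8, -4.6, 0.9]
gripper_width: 0.3
grasp_force: 2.1
```

```bash
python3 -c "
from h import *
to([434,-15,226])"
```

```text
t 11.33 tcp [436.1 -31.3 228.9] F [-2.8 -4.6  0.9] w 0.3 yawy 101.07 shares [-0.022  0.328  0.058]
```

Emit:
send_rows(
  steps=[
    [0,0.08,0,0,0,0.0144],
    [0,0.08,0,0,0,0.0144],
    [0,0.06,0,0,0,0.0144],
  ],
)

```text
time: 11.58
tcp_pos: [434.3, -20.4, 228.8]
tool_rot: [0.0, -0.029, 1.0, -0.0]
ft_force: [-3.6, -4.3, 0.6]
gripper_width: 0.5
grasp_force: 2.3
```

Emit:
send_rows(
  steps=[
    [0,0.04,0,0,0,0],
    [0,0.04,0,0,0,0],
  ],
)

```text
time: 11.75
tcp_pos: [434.1, -16.5, 228.8]
tool_rot: [-0.0, -0.03, 1.0, -0.0]
ft_force: [-2.4, -5.4, 0.2]
gripper_width: 0.7
grasp_force: 2.3
```

Emit:
send_rows(
  steps=[
    [0,0.02,0,0,0,0],
    [0,0.02,0,0,0,0],
  ],
)

```text
time: 11.92
tcp_pos: [434.0, -14.6, 228.8]
tool_rot: [0.0, -0.03, 1.0, -0.0]
ft_force: [-2.8, -9.8, 1.0]
gripper_width: 0.7
grasp_force: 5.1
```

Emit:
send_rows(
  steps=[
    [0,0.02,0,0,0,0],
    [0,0.02,0,0,0,0],
  ],
)

```text
time: 12.08
tcp_pos: [434.0, -13.6, 228.9]
tool_rot: [0.0, -0.031, 1.0, -0.002]
ft_force: [-3.4, -31.4, 0.9]
gripper_width: 0.6
grasp_force: 15.3
```

The lever is at its end stop, with the force jumping to 31 N. I'll back off, rise clear and check.

Emit:
send_rows(
  steps=[
    [0,-0.04,0,0,0,0],
    [0,-0.1,0,0,0,0],
    [0,-0.3,0,0,0,0],
    [0,-0.4,0,0,0,0],
    [0,0,-0.5,0,0,0],
    [0,0,-0.5,0,0,0],
    [0,-0.5,-0.5,0,0,0],
    [0,-0.6,0,0,0,0],
    [0,-0.6,0,0,0,0],
    [0,-0.6,0,0,0,0],
    [0,-0.6,0,0,0,0],
    [0,-0.6,0,0,0,0],
    [0,0,0,0,0,0],
    [0,0,0,0,0,0],
  ],
)

```text
time: 13.25
tcp_pos: [446.7, -230.3, 303.6]
tool_rot: [0.0, -0.028, 1.0, 0.0]
ft_force: [-0.8, 0.6, 0.4]
gripper_width: 0.4
grasp_force: 0.0
```

Run:
```python
from h import *
to([434,-15,226]); b=snap('top','top5')
a=cv2.imread('pics/top3.png')
f=lambda b:cv2.resize(b[145:275,195:330],None,fx=2.95,fy=2.95,interpolation=2)
cv2.imwrite('pics/v5.png',np.hstack([f(a),f(b)]))
g=lambda i:cv2.cvtColor(i,cv2.COLOR_BGR2GRAY)[165:222,200:245].astype(np.float32)
print(cv2.phaseCorrelate(g(cv2.imread('pics/top0.png')),g(b)))
```

```text
t 13.25 tcp [ 446.7 -230.3  303.6] F [-0.8  0.6  0.4] w 0.4 yawy 93.25 shares [0.011 4.313 1.553]
((0.4359225480997502, 0.036641133445094454), 1.0079479704962837)
```

View pics/v5.png

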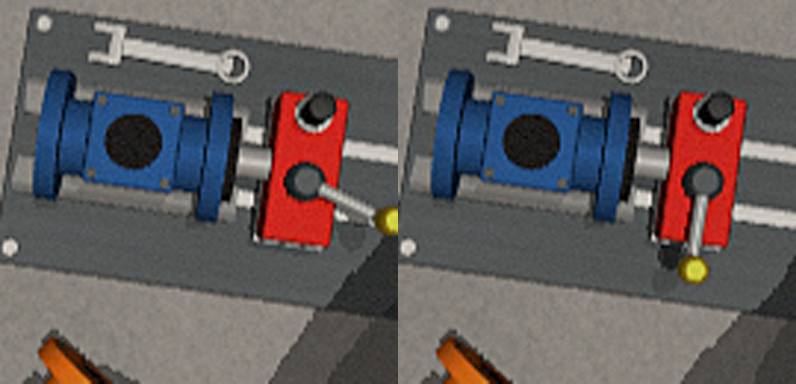

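The lever now points straight across the bed, with the knob at (694,270) and the hub at (704,182). The pad is still on the flange at (628,150), and the valve has moved less than half a pixel (about 1 mm). I'm handing in.

```bash
python3 -c "
from h import *
print(workorder.finish_job())"
```

```text
the job is handed in; nothing more can be done
None
```

The job is handed in, with no verdict returned: the last picture shows the pad against the blue valve's flange, the clamp lever at its end stop, the valve moved only about 1 mm and the arm clear, at about 13 of the 48 s allowed.

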